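Shut and latch the beach dry box

ROBOT

A 6-joint arm with a two-finger parallel gripper is mounted at the origin on the work surface. World frame = base frame: x ahead of the robot, y to its left, z up, the work surface at z = 0. Lengths are in m, angles in rad, forces in N, time in s.
With the tool pointing down it reaches from about 0.3 to 1 m from the base axis. Payload 5.1 kg.
Tool frame: the origin (TCP) lies at the very end of the fingers, on their centre line; the grasp point (between the pads) lies 19 mm behind it; z points along the fingers, y is the line along which they close (so a half turn about z gives the same grasp; the last joint's range is limited). The gripper opens to 95 mm and grips with 3 to 60 N. Pads are 20 mm wide; open, the fingers measure 119 mm over their backs; the gripper's body (75 mm by 180 mm) begins 59 mm behind the grasp point.
Start: joints at [1.027, 0.124, 1.65, -0, 1.367, -0.083], TCP at [0.289, 0.582, 0.215] pointing down, gripper open.
Joint ranges: [-2.61, 2.61], [-1.02, 2.33], [0.03, 2.71], [-1.35, 4.49], [0.32, 2.68], [-2.91, 2.91]. Speed limits (rad/s): [2.57, 2.57, 3.14, 3.14, 3.14, 3.14].

INTERFACE

Orientations are given as a 3x3 rotation matrix whose columns are the frame's x, y, z axes.
In Python, from cell import arm, viewer gives the robot as it stands (arm), with the cameras (viewer).
- The arm moves only by the tool inch_along, called in YAML: its name, and indented under it one key for each argument. Schema: {"type":"object","properties":{"deltas":{"type":"string"},"jaw":{"type":"number"},"squeeze":{"type":"number"},"only":{"type":"string"},"quiet":{"type":"boolean"},"lines":{"type":"string"}},"required":["deltas"],"additionalProperties":false}. deltas is a string of 1 to 20 rows, one to a line, with the numbers parted by commas; each row has 4 numbers: dx, dy, dz in shares of 1 m (1.0 is 1 m), then a turn about the tool's z in parts of the range, where 1.0 means pi rad; each row is the pose to reach, as a shift and turn from the pose commanded when the call began, along the tool's axes at that moment; what a row does not reach only later rows make up. A row lasts 1/10 s, in which the tool goes at most 0.05 m and 0.15 rad, less where a joint would pass 70% of its speed; a pose out of reach is approached as far as the arm can. jaw is the finger opening in m, set as the call begins (left out keeps the last). The fingers move at their own pace and stop on an object; squeeze is the grip in N (left out, the last holds). Time passes only in rows, so rows that do not move let the fingers close. The tool returns the time, the measured TCP pose, the force, the opening and the grip force at its end. only (a regular expression) keeps the lines of the reply that match it, lines (a string "A,B") keeps lines A to B, and quiet returns only ok. A shift or turn number past 1, either way, is cut back to 1. Input that does not fit is refused with a message, and nothing moves.
- arm.read_state(): the state, without advancing time (a new reading comes with each control period).
- viewer.get_image(name): name is "scene" or "top" or "wrist"; returns the picture (384x512x3 uint8, red, green, blue); there is no depth.
- viewer.camera_model(name): a dict with "camera_matrix" (3x3 intrinsics, pixels), "origin" and "attitude" of the camera in the world. Camera axes: x right, y down, z forward; pixel columns grow to the right and rows downward; lengths in m; the calibration is good to about 2 mm. A picture is of the moment at which its call begins: read the wrist's pose just before it. camera_model takes no time and is no camera call; for the wrist camera it gives the pose at the moment of the call.
- arm.close_job(): hands the job in; it is judged then, once.
The state is a dict: "t": time; "joint_pos": joint angles; "joint_velocities": joint speeds; "tau": joint torques, N m; "tcp_pos": TCP position; "tcp_rot": TCP orientation; "force": force on the tool from outside, world axes, zero at the start; "ft_torque": the same for the moment, N m; "gripper_width": finger opening in m; "finger_force": force on a finger pad.
Only numpy, scipy, OpenCV 4.12 (cv2) and the standard library are available. Lean on these libraries where they do the work, as an engineer would, in place of code of your own. Each camera call takes 0.05 s, during which the arm holds its last target. There are 200 camera calls.

TASK

Shut the beach dry box as it stands: press its raised lid all the way down with your fingertips, then push each of the two orange lever latches down past its centre so that both snap flat against the front of the box. Only push and press: do not lift the box or the lid, do not shove or tip the box, and leave the other things on the cabinet where they are.

Things in the scene. Friction and masses are not known exactly. Their poses are not given: they have to be found in the camera images.
- drybox: loose hard plastic dry box, 1.4 to 2.2 kg in all: aqua tub 150 mm (its x) by 220 mm (its y) by 62 mm high, origin at the centre of its underside. Its front, with the two latches, faces its -x; the lid hinge runs along its back edge (x = +75 mm, z = 62 mm). With the lid shut the top is 88 mm up. A 5 mm catch ledge runs along the front, 50 to 56 mm up.
- lid (a joint): opening angle of the cream lid (rad): 0 = fully shut; starts between 0.25 and 0.55, front edge raised. Stiff hinge: the lid stays where it is left and gives way to 2 to 5 N pressed down near its middle. The latches ride on the lid; one thrown while the lid is up does not catch (its tooth lands on the ledge).
- lid_top (a point): centre of the lid's flat top face (moves with the lid). With the lid shut it lies above the box's origin, 88 mm up; the top is 224 mm (along the box's y) by 154 mm. Its z axis is the normal of the lid's top, its y axis the box's y.
- latch_left (a joint): angle of the left orange lever (rad), at the box's +y: 0 = up, standing out from the lid, 19 degrees above level when the lid is shut; 1.9 = down, flat against the front. An over-centre spring drives it away from 1.05 to either end stop: it takes 5 to 9 N straight down 27 mm out from its pivot, and past 1.05 it snaps shut by itself.
- latch_right (a joint): angle of the right orange lever (rad), the one at the box's -y; same as the left
- latch_left_tip (a point): point near the free end of the left lever, 40 mm from its pivot. The lever is 26 mm wide, 4.5 mm thick, 44 mm long and swings square to the front. With the lid shut its pivot lies in the box's frame at x = -85 mm (10 mm before the front wall), y = +55 mm, z = 74 mm
- latch_right_tip (a point): the same point of the right lever; its pivot lies at x = -85 mm, y = -55 mm, z = 74 mm in the box's frame with the lid shut
- caddy: woven-look sand-coloured plastic caddy, 240 x 160 x 110 mm, bottle inside up to 150 mm; loose bystander, origin at the centre of its underside
- remote: navy remote, 165 x 44 x 18 mm, long axis x; loose bystander, origin at the centre of its underside
- dish: sand-coloured ceramic dish, 120 mm across, 35 mm high; loose bystander, origin at the centre of its underside
- battery_box: clear acrylic box of AA batteries, 70 x 110 x 60 mm, long axis y; loose bystander, origin at the centre of its underside
- stopper: brushed aluminium bottle stopper lying on its side, 64 mm long along its x, 34 mm high; loose bystander, its origin is under its middle
- sunscreen: yellow sunscreen bottle, 57 mm across, 151 mm high; loose bystander, origin at the centre of its underside
- glasses_case: brown sunglasses case, 62 x 158 x 46 mm, long axis y; loose bystander, origin at the centre of its underside

How it is judged:
By the outcome, as a careful person would: the job done as asked, in the order asked, and still so for the second after the job is handed in, with the robot touching nothing.
It also fails if it takes over 58 s, if anything falls off the work surface, if the arm or the gripper's body presses on something with over 40 N, if the wrist force passes 120 N, or if a joint passes its speed limit or range.

## Working session

There is one attempt and no reset: what is moved stays moved. The work goes in short steps, Python scripts to look and compute and a tool call to move; the robot and the scene stay as the last step left them, time stands still between calls to the robot, and variables do not carry over. Pictures are saved under pics/ and viewed, at most 10 in all, crops included, and the job is handed in when it is done.

```bash
mkdir -p pics; ls; python3 - <<'E'
from cell import arm, viewer
import cv2,numpy as np
for n in("scene","top"):
    cv2.imwrite(f"pics/{n}0.png",cv2.cvtColor(viewer.get_image(n),cv2.COLOR_RGB2BGR))
    m=viewer.camera_model(n);print(n,m)
s=arm.read_state();print(s["t"],s["tcp_pos"],np.round(s["tcp_rot"],3),s["gripper_width"],s["force"])
E
```

```text
cell.py
pics
scene {'camera_matrix': array([[352.9403485 ,   0.        , 255.36264972],
       [  0.        , 352.9403485 , 192.79710145],
       [  0.        ,   0.        ,   1.        ]]), 'origin': array([ 0.84648167, -0.50187662,  1.0899557 ]), 'attitude': array([[ 0.82938966,  0.48268714, -0.28129328],
       [ 0.55866152, -0.71371209,  0.42250723],
       [ 0.00317639, -0.50757086, -0.86160416]])}
top {'camera_matrix': array([[367.49495671,   0.        , 261.86997691],
       [  0.        , 367.49495671, 196.9017842 ],
       [  0.        ,   0.        ,   1.        ]]), 'origin': array([ 0.33473088, -0.01257606,  1.05960415]), 'attitude': array([[ 0.00315549, -0.98425356,  0.1767342 ],
       [-0.99998304, -0.00224047,  0.00537669],
       [-0.00489606, -0.17674817, -0.98424393]])}
0.1 [0.28877644 0.58168056 0.21348605] [[-0.896  0.445 -0.001]
 [ 0.445  0.896 -0.002]
 [ 0.    -0.002 -1.   ]] 0.09527415884838952 [0.67262696 0.20273139 0.87195873]
```

View pics/scene0.png

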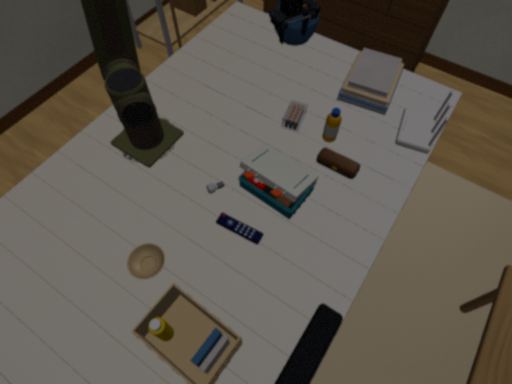

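View pics/top0.png

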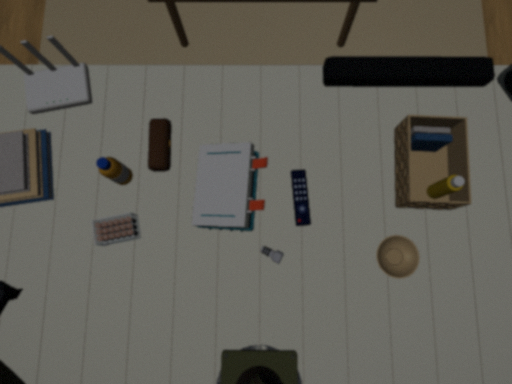

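The top view shows the box at about (228,187), with its latches (orange, near (260,162) and (257,205)) facing image right, which is world −y. The remote is at (300,197) and the stopper at (272,254). I'll enlarge both views for measuring.

```bash
python3 - <<'E'
import cv2,numpy as np
a=cv2.imread("pics/top0.png")[132:242,180:320]; b=cv2.imread("pics/scene0.png")[140:220,200:330]
f=lambda im,s:cv2.convertScaleAbs(cv2.resize(im,None,fx=s,fy=s,interpolation=cv2.INTER_CUBIC),alpha=1.7)
cv2.imwrite("pics/topc.png",f(a,5));cv2.imwrite("pics/scenec.png",f(b,6))
E
```

```text
(no output)
```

View pics/topc.png

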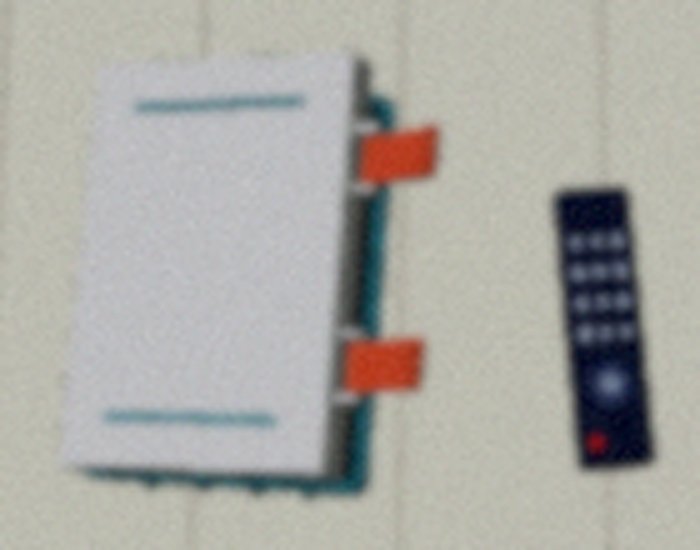

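View pics/scenec.png

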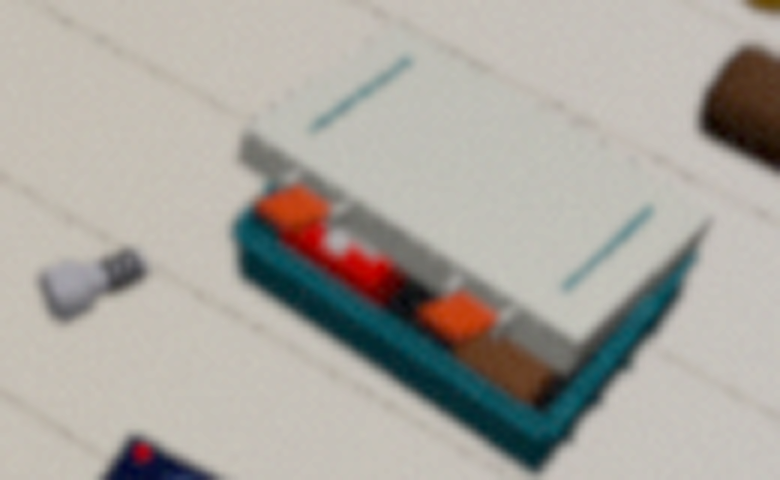

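The crops show the lid raised, with corners in topc at (105,62), (358,57), (65,467) and (325,475). The latch free ends are at about (436,152) and (421,364). In scenec the lid corners are (245,135), (578,340) and (710,215), and the tub's bottom corner is at (540,470). I'll fit the pose from both views.

```bash
cat > h.py <<'E'
from cell import arm, viewer
import numpy as np
from scipy.optimize import least_squares
cams={n:viewer.camera_model(n) for n in("scene","top")}
def proj(n,P):
    m=cams[n];q=m["camera_matrix"]@(m["attitude"].T@(P-m["origin"]));return q[:2]/q[2]
def box(p,P,lid):
    x,y,yaw,th=p[:4];P=np.array(P,float)/1000
    if lid:
        d=P-[.075,0,.062];c,s=np.cos(th),np.sin(th)
        P=np.array([.075+c*d[0]+s*d[2],P[1],.062-s*d[0]+c*d[2]])
    c,s=np.cos(yaw),np.sin(yaw)
    return np.array([x+c*P[0]-s*P[1],y+s*P[0]+c*P[1],P[2]])
a=np.radians(19)
def lev(sy,r): return (-85-r*np.cos(a),55*sy,74+r*np.sin(a))
E
python3 - <<'E'
from h import *
O=[("top",(105,62),(77,-112,88),1),("top",(358,57),(-77,-112,88),1),("top",(65,467),(77,112,88),1),("top",(325,475),(-77,112,88),1),
("top",(436,152),lev(-1,44),1),("top",(421,364),lev(1,44),1),
("scene",(245,135),(-77,112,88),1),("scene",(578,340),(-77,-112,88),1),("scene",(710,215),(77,-112,88),1),
("scene",(540,470),(-75,-110,0),0),("scene",(240,275),(-75,110,0),0),("scene",(275,219),lev(1,44),1),("scene",(438,328),lev(-1,44),1)]
def px(n,u):
    k,o=((5,(180,132)) if n=="top" else (6,(200,140)))
    return (np.array(u)+.5)/k-.5+o
f=lambda p:np.concatenate([proj(n,box(p,P,l))-px(n,u) for n,u,P,l in O])
r=least_squares(f,[.38,.1,1.6,.4],loss="soft_l1")
print(np.round(r.x,4));print(np.round(f(r.x).reshape(-1,2),1).tolist())
p=r.x
for n,P,l in [("lidtop now",(0,0,88),1),("origin",(0,0,0),0),("front edge now",(-77,0,88),1)]: print(n,box(p,P,l).round(3))
q=p.copy();q[3]=0
for s in(1,-1): print(s,"tip40 now",box(p,lev(s,40),1).round(3),"27 shut",box(q,lev(s,27),1).round(3))
# remote / stopper on table plane from top
m=cams["top"]
for nm,u,z in[("remote",px("top",(605,325)),.018),("rem top",px("top",(590,188)),.018),("rem left edge",px("top",(570,330)),.018),("stopper",(272,254),.02)]:
    d=m["attitude"]@np.linalg.solve(m["camera_matrix"],[*u,1]);print(nm,(m["origin"]+d*(z-m["origin"][2])/d[2]).round(3))
E
```

```text
[0.54   0.0892 1.508  0.3439]
[[-1.8, 0.2], [-0.8, -1.6], [-1.9, -0.1], [-0.5, -0.1], [0.0, -0.3], [0.2, -0.1], [-0.8, -1.0], [-0.2, 0.7], [0.3, -0.1], [-1.0, 1.8], [-0.9, 0.9], [-1.2, 0.3], [-0.2, 0.5]]
lidtop now [0.541 0.102 0.112]
origin [0.54  0.089 0.   ]
front edge now [0.536 0.03  0.138]
1 tip40 now [ 0.479 -0.01   0.152] 27 shut [ 0.478 -0.018  0.083]
-1 tip40 now [ 0.588 -0.017  0.152] 27 shut [ 0.588 -0.025  0.083]
remote [ 0.523 -0.118  0.018]
rem top [ 0.604 -0.111  0.018]
rem left edge [ 0.52  -0.098  0.018]
stopper [ 0.359 -0.036  0.02 ]
```

Units first: turns go in shares of pi rad. So -0.398 rad / 3.1416 = -0.1267.

inch_along:
  deltas: "-0.04,-0.03,0,-0.0095\n-0.08,-0.06,0,-0.0191\n-0.12,-0.09,0,-0.0318\n-0.155,-0.12,0,-0.0446\n-0.19,-0.15,0,-0.0573\n-0.23,-0.18,0,-0.07\n-0.27,-0.21,0.01,-0.0828\n-0.31,-0.24,0.02,-0.0955\n-0.345,-0.27,0.03,-0.1082\n-0.38,-0.3,0.04,-0.1178\n-0.42,-0.33,0.05,-0.1267\n-0.455,-0.357,0.053,-0.1267\n-0.455,-0.357,0.053,-0.1267\n-0.455,-0.357,0.053,-0.1267"
  jaw: 0
  squeeze: 10

```text
t: 1.5
tcp_pos: [0.5376, 0.0594, 0.161]
tcp_rot: [[-0.998, 0.065, -0.002], [0.065, 0.998, 0.001], [0.002, 0.0, -1.0]]
force: [-0.9, 0.6, 0.1]
gripper_width: 0.0005
finger_force: 0.0
```

```bash
python3 - <<'E'
from cell import arm, viewer
import numpy as np
s=arm.read_state();print(s["tcp_rot"].round(3),s["force"].round(1),s["gripper_width"])
E
```

```text
[[-0.998  0.065 -0.002]
 [ 0.065  0.998  0.001]
 [ 0.002  0.    -1.   ]] [-0.9  0.6  0.1] 0.00048307279927232034
```

inch_along:
  deltas: "0,0,0.01,0\n0,0,0.02,0\n0,0,0.03,0\n0,0,0.036,0\n0,0,0.04,0\n0,0,0.044,0\n0,0,0.048,0\n0,0,0.052,0\n0,0,0.056,0"

```text
t: 2.4
tcp_pos: [0.538, 0.06, 0.1056]
tcp_rot: [[-0.998, 0.063, 0.0], [0.063, 0.998, -0.0], [-0.0, -0.0, -1.0]]
force: [-0.7, 0.4, 0.1]
gripper_width: 0.0005
finger_force: 0.2
```

inch_along:
  deltas: "0,0,0.004,0\n0,0,0.008,0\n0,0,0.011,0\n0,0,0.014,0\n0,0,0.016,0\n0,0,0.016,0"

```text
t: 3.0
tcp_pos: [0.5376, 0.0601, 0.0892]
tcp_rot: [[-0.998, 0.063, -0.001], [0.063, 0.998, 0.0], [0.001, 0.0, -1.0]]
force: [-0.7, 0.5, 0.3]
gripper_width: 0.0005
finger_force: 0.0
```

No contact force registered, which is unexpected, so I'll look again.

```bash
python3 - <<'E'
from cell import arm, viewer
import cv2,numpy as np
a=viewer.get_image("scene")[120:230,190:330,::-1];b=viewer.get_image("top")[132:242,180:320,::-1]
f=lambda im,s:cv2.convertScaleAbs(cv2.resize(im,None,fx=s,fy=s,interpolation=cv2.INTER_CUBIC),alpha=1.7)
cv2.imwrite("pics/c1.png",cv2.hconcat([cv2.resize(f(a,2.85),(400,314)),cv2.resize(f(b,2.85),(400,314))]))
E
```

```text
(no output)
```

View pics/c1.png

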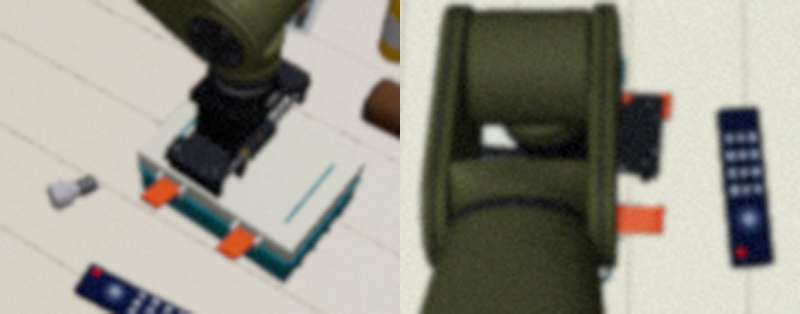

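The pictures show the lid pressed nearly shut beneath the fingers, with both orange levers still up. I'll press on until it meets a firm stop.

inch_along:
  deltas: "0,0,0.001,0\n0,0,0.002,0\n0,0,0.002,0"

```text
t: 3.4
tcp_pos: [0.5381, 0.0601, 0.0882]
tcp_rot: [[-0.998, 0.063, 0.0], [0.063, 0.998, 0.0], [-0.0, 0.0, -1.0]]
force: [-1.6, 0.3, 3.6]
gripper_width: 0.0005
finger_force: 1.7
```

inch_along:
  deltas: "0,0,0.001,0\n0,0,0.002,0\n0,0,0.002,0"

```text
t: 3.7
tcp_pos: [0.5381, 0.0601, 0.0881]
tcp_rot: [[-0.998, 0.063, -0.0], [0.063, 0.998, -0.0], [0.0, -0.0, -1.0]]
force: [-7.0, -0.3, 13.0]
gripper_width: 0.0003
finger_force: 6.7
```

The lid met a firm stop at z = 0.088 (13 N), which matches its shut height. Next I'll raise the tool and move over the left lever.

inch_along:
  deltas: "0,0,-0.01,0\n0,0,-0.03,0\n0,0,-0.036,0\n0.02,-0.03,-0.036,0\n0.04,-0.06,-0.036,0\n0.055,-0.0886,-0.036,0\n0.055,-0.0886,-0.036,0\n0.055,-0.0886,-0.036,0"

```text
t: 4.5
tcp_pos: [0.4773, -0.0251, 0.1215]
tcp_rot: [[-0.998, 0.064, 0.001], [0.064, 0.998, 0.0], [-0.001, 0.0, -1.0]]
force: [0.6, 0.0, 0.5]
gripper_width: 0.0004
finger_force: 0.0
```

```bash
python3 - <<'E'
from cell import arm, viewer
import cv2
a=viewer.get_image("scene")[130:230,190:330,::-1];w=viewer.get_image("wrist")[:,:,::-1]
f=lambda im,x:cv2.convertScaleAbs(cv2.resize(im,x,interpolation=cv2.INTER_CUBIC),alpha=1.7)
cv2.imwrite("pics/c2.png",cv2.hconcat([f(a,(400,286)),f(w,(381,286))]))
E
```

```text
(no output)
```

View pics/c2.png

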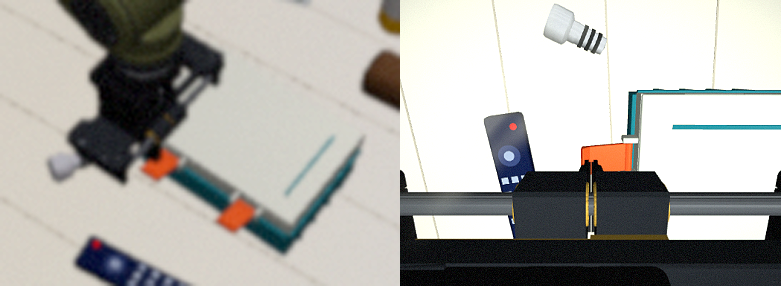

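The wrist view shows the fingertips (590,165) just above the left lever, whose free end is at u≈582 and near edge at v≈145. I'll check this against the model.

```bash
python3 - <<'E'
from h import *
cams["wrist"]=viewer.camera_model("wrist");k=512/381
p=[.54,.0892,1.508,0]
for n,P in[("end near corner",(-85-44*np.cos(a),68,74+44*np.sin(a)+2)),("lever root near",(-85,68,76)),("lid corner front",(-77,112,88))]:
    q=proj("wrist",box(p,P,0));print(n,(q/k+[400,0]).round(0))
s=arm.read_state();print("tcp",(proj("wrist",s["tcp_pos"])/k+[400,0]).round(0))
E
```

```text
end near corner [579. 146.]
lever root near [626. 142.]
lid corner front [640.  93.]
tcp [590. 175.]
```

The model matches to about 3 mm. Pressing the left lever now.

inch_along:
  deltas: "0,0,0.012,0\n0,0,0.024,0\n0,0,0.032,0\n0,0,0.036,0\n0,0,0.04,0\n0,0,0.044,0\n0,0,0.048,0"

```text
t: 5.3
tcp_pos: [0.4776, -0.0258, 0.0741]
tcp_rot: [[-0.998, 0.062, -0.0], [0.062, 0.998, -0.002], [0.0, -0.002, -1.0]]
force: [-3.7, -4.2, 6.5]
gripper_width: 0.0006
finger_force: 3.2
```

inch_along:
  deltas: "0,0,0.004,0\n0,0,0.008,0\n0,0,0.012,0\n0,0,0.015,0"

```text
t: 5.7
tcp_pos: [0.4779, -0.0247, 0.0586]
tcp_rot: [[-0.998, 0.063, 0.001], [0.063, 0.998, 0.0], [-0.001, 0.0, -1.0]]
force: [-0.4, 0.8, 2.5]
gripper_width: 0.0003
finger_force: 1.0
```

inch_along:
  deltas: "0,0,0.004,0\n0,0,0.008,0\n0,0,0.011,0\n0,0,0.011,0"

```text
t: 6.1
tcp_pos: [0.4764, -0.0248, 0.0465]
tcp_rot: [[-0.998, 0.063, -0.002], [0.063, 0.998, 0.0], [0.002, 0.0, -1.0]]
force: [0.0, 0.1, -0.0]
gripper_width: 0.0006
finger_force: 0.0
```

Force peaked at about 8 N and then dropped to zero, as a snap would. I'll rise and go to the right lever.

inch_along:
  deltas: "0,0,-0.02,0\n0,0,-0.05,0\n0,0,-0.073,0\n-0.03,0,-0.073,0\n-0.07,0,-0.073,0\n-0.1,0,-0.073,0\n-0.11,0,-0.073,0\n-0.11,0,-0.073,0"

```text
t: 6.9
tcp_pos: [0.5875, -0.0318, 0.1202]
tcp_rot: [[-0.998, 0.063, -0.001], [0.063, 0.998, 0.0], [0.001, 0.0, -1.0]]
force: [-0.4, 1.0, -0.1]
gripper_width: 0.0004
finger_force: 0.0
```

inch_along:
  deltas: "0,0,0.012,0\n0,0,0.024,0\n0,0,0.032,0\n0,0,0.036,0\n0,0,0.04,0\n0,0,0.044,0\n0,0,0.048,0"

```text
t: 7.6
tcp_pos: [0.5867, -0.0327, 0.0733]
tcp_rot: [[-0.998, 0.062, -0.001], [0.062, 0.998, -0.002], [0.0, -0.002, -1.0]]
force: [-2.9, -2.4, 6.8]
gripper_width: 0.0008
finger_force: 3.3
```

inch_along:
  deltas: "0,0,0.004,0\n0,0,0.008,0\n0,0,0.012,0\n0,0,0.015,0"

```text
t: 8.0
tcp_pos: [0.5872, -0.0317, 0.0576]
tcp_rot: [[-0.998, 0.063, 0.001], [0.063, 0.998, 0.0], [-0.001, 0.0, -1.0]]
force: [1.0, 0.4, 2.9]
gripper_width: 0.0006
finger_force: 0.8
```

inch_along:
  deltas: "0,0,0.004,0\n0,0,0.008,0\n0,0,0.011,0\n0,0,0.011,0"

```text
t: 8.4
tcp_pos: [0.5863, -0.0317, 0.0454]
tcp_rot: [[-0.998, 0.063, -0.002], [0.063, 0.998, 0.0], [0.002, 0.0, -1.0]]
force: [-0.2, 0.7, -0.2]
gripper_width: 0.0004
finger_force: 0.0
```

inch_along:
  deltas: "0,-0.005,-0.03,0\n0,-0.005,-0.07,0\n0,0,-0.12,0\n0,0.04,-0.13,0\n0,0.08,-0.13,0\n0.04,0.12,-0.13,0\n0.08,0.16,-0.13,0\n0.12,0.16,-0.13,0\n0.16,0.16,-0.13,0\n0.16,0.16,-0.13,0"

```text
t: 9.4
tcp_pos: [0.4333, 0.1386, 0.1753]
tcp_rot: [[-0.998, 0.06, -0.002], [0.06, 0.998, -0.0], [0.002, -0.0, -1.0]]
force: [-0.1, 0.6, -0.9]
gripper_width: 0.0006
finger_force: 0.0
```

```bash
python3 - <<'E'
from cell import arm, viewer
import cv2
a=viewer.get_image("scene")[130:230,190:330,::-1];w=viewer.get_image("top")[112:242,180:330,::-1]
f=lambda im,x:cv2.convertScaleAbs(cv2.resize(im,x,interpolation=cv2.INTER_CUBIC),alpha=1.7)
cv2.imwrite("pics/c3.png",cv2.hconcat([f(a,(420,300)),f(w,(346,300))]))
E
```

```text
(no output)
```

View pics/c3.png

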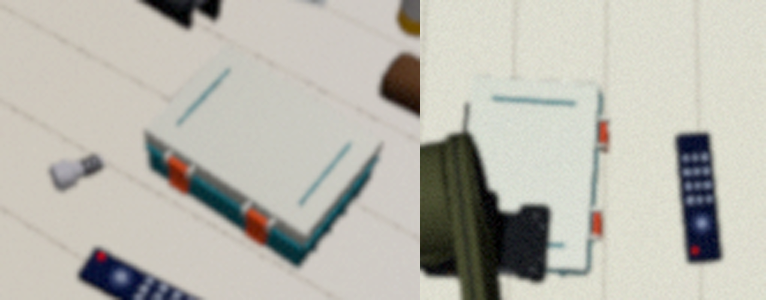

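Both levers are flat against the front (left image, (178,172) and (256,225)) and the lid is level. The box, remote and stopper haven't moved, and the robot is clear of everything, so I'll hand the job in.

```bash
python3 -c "
from cell import arm, viewer
print(arm.close_job())"
```

```text
the job is handed in; nothing more can be done
None
```

I pressed the lid shut, pushed both latches down until they lay flat against the front, and handed the job in at about 9.5 s; in the last pictures the box, remote and stopper had not moved, though I did not check the other bystanders again.

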